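# Shut the cash chest and hold its locking pin home

### The job

Fold the half-open lid of the orange cash chest down shut, then take the blue-knobbed locking pin from its wooden stand and push it straight down through the holes of both hasp plates until its collar presses the lid's plate and the lid is squeezed fully shut against its springy rubber buffers. Finish while still holding the pin by its knob and pressing it down, so that the pin alone keeps the lid fully shut for the shopkeeper to fit the padlock: do not let go, do not rest the fingers on the chest, and leave the steel tumbler, brass weight and hand stamp alone.

Things in the scene. Friction and masses are not known exactly. Their poses are not given: they have to be found in the camera images.
- cashbox: Fixed orange cash chest, 240 mm (its own x) by 170 mm (y) by 80 mm tall, origin at the centre of its underside on the table. The lid's hinge runs along the chest's x at its +y side; the hasp (two steel plates with holes) is at its -y side.
- lid (a joint): Lid angle, rad: 0 fully shut, grows as it opens; starts at 0.75 to 1.15. The hinge is stiff: the lid stays where it is left; about 0.6 N m folds it. Below 0.028 rad it meets two sprung rubber buffers: about 12 N at the hasp hole squeezes it fully shut; let go, it springs back to about 0.024 rad (5 mm up at the hasp). At such angles the holes are still aligned.
- lid_hinge (a point): Point on the hinge axis at mid-width of the lid, 90 mm to the chest's +y of its origin, 85 mm above the table. Axes turn with the lid: x along the hinge, -y along the lid to the hasp, z out of its outer face. The lid is a orange-red board, 244 mm along the hinge, 173 mm deep (4 to 177 mm from the axis), 8 mm thick; outer face 7 mm off the axis, 92 mm above the table when shut.
- lid_hole (a point): Centre of the hole in the lid's hasp plate, on its upper face, 203 mm from the hinge axis along the lid, 92 mm above the table when shut. Steel plate, 50 by 52 mm, 8 mm thick, flush with the lid; hole 13 mm in diameter with a 1.5 mm chamfer. Axes as lid_hinge.
- box_hole (a point): Centre of the matching 13 mm hole in the chest's own hasp plate, on its upper face 82 mm above the table (plate 8 mm thick, 2 mm below the lid's plate when shut), 113 mm to the chest's -y from the chest's origin. Axes parallel to the chest's; open space below.
- stand: Fixed dark wooden block, 70 by 70 by 52 mm tall, with a 13 mm upright hole in the middle of its top in which the pin stands. Origin at the centre of its underside.
- pin: Loose locking pin, 0.1 to 0.2 kg, upright; z up along it. Origin: centre of the underside of its steel collar (32 mm diameter, 5 mm thick), at first on the stand's top, 52 mm above the table. Below it a steel shank 10 mm in diameter, 45 mm long, last 8 mm tapered. Above, a blue round knob, 26 mm in diameter, 5 to 47 mm above the origin: grip from above, some 32 mm above the origin.
- pin_tip (a point): The pin's foot, 45 mm below its origin.
- tumbler: Bystander: loose steel tumbler, 72 mm across the rim, 90 mm tall; origin at the centre of its underside. Leave alone.
- weight: Bystander: loose 1 kg brass scale weight, 64 mm diameter, 60 mm tall; origin at the centre of its underside. Leave alone.
- stamp: Bystander: loose hand stamp with wooden handle, 55 mm square, 70 mm tall; origin at the centre of its underside. Leave alone.
Mind the look-alikes: they are no part of the job. What is shaped like the pin but green, pink or white is not meant.

How it is judged:
On the way, in this order (a step that is already met when the one before it is completed fails the run):
1. the lid is folded down onto its buffers (value of joint lid below 0.06 rad), for 0.2 s.
2. the pin's foot is through the holes of both hasp plates (horizontal distance between pin_tip and box_hole below 0.005 m and z of pin_tip in the frame of box_hole below -0.012 m), for 0.1 s.
At the end, for the whole second after the job is handed in: Lid fully shut (under 0.008 rad); pin upright (within 0.12 rad) through both holes, foot within 5 mm of the hole axis and 30 mm or more below the chest plate; pin presses the hasp with over 3 N, fingers on the pin (over 2 N), neither fingers nor arm touching chest or lid (value of joint lid below 0.008 rad and horizontal distance between pin_tip and box_hole below 0.005 m and z of pin_tip in the frame of box_hole below -0.03 m and angle between pin's own z axis and vertical below 0.12 rad and contact force between pin and cashbox above 3 N and contact force between the fingers and pin above 2 N and contact force between each of the arm, the fingers and cashbox below 0.5 N); the arm keeps its last pose, push and grip.
It fails at once if the tumbler is moved (distance of tumbler from where it was at the start of the episode above 0.03 m).
It fails at once if the weight is moved (distance of weight from where it was at the start of the episode above 0.03 m).
It fails at once if the stamp is moved (distance of stamp from where it was at the start of the episode above 0.03 m).
It also fails if it takes over 59 s, if anything falls off the work surface, if the arm or the gripper's body presses on something with over 40 N, if the wrist force passes 120 N, or if a joint passes its speed limit or range.

### The arm

A 7-joint arm with a two-finger parallel gripper is mounted at the origin on the work surface. World frame = base frame: x ahead of the robot, y to its left, z up, the work surface at z = 0. Lengths are in m, angles in rad, forces in N, time in s.
With the tool pointing down it reaches from about 0.425 to 0.925 m from the base axis. Payload 6.8 kg.
Tool frame: the origin (TCP) lies at the very end of the fingers, on their centre line; the grasp point (between the pads) lies r.grasp_offset behind it (r.grasp_offset is the distance from the TCP to the grasp point, in m); z points along the fingers, y is the direction in which the jaws open and shut (so a half turn about z gives the same grasp; the last joint's range is limited). The gripper opens to 85 mm and grips with 20 to 120 N. Pads are 22 mm wide; open, the fingers measure 114 mm over their backs; the gripper's body (76 mm by 85 mm) begins 54 mm behind the grasp point. The pads swing forward as they close: fully open they stand 13 mm farther back than shut.
Start: joints at [-1.263, 0.477, 0.022, 1.555, -0.011, 1.109, -0.083], TCP at [0.273, 0.618, 0.231] pointing down, gripper open.
Joint ranges: [-2.96, 2.96], [-0.34, 2.1], [-1.41, 1.46], [0.24, 2.44], [-1.37, 4.51], [0.17, 1.92], [-2.96, 2.96]. Speed limits (rad/s): [2.39, 2.39, 3.14, 3.14, 3.14, 3.14, 3.14].

### API

Orientations are given as a rotation vector (axis times angle).
In Python, from bench import r gives the robot as it stands.
- The arm moves only by the shell command python3 -m jog 'ROWS' [FORCE]. ROWS is JSON, one flat list of numbers, 7 for each row, row after row: the turn, a rotation vector about the tool's x, y, z normalised to -1 to 1, where 1 is 180 degrees, then the shift along the tool's x, y, z normalised to -1 to 1, where 1 is 200 mm, then the opening, from 0 (shut) to 1 (fully open). In form: [wx, wy, wz, x, y, z, hand, wx, wy, wz, x, y, z, hand, ...]. A call has 1 to 12 rows; each row is the pose to reach, as a shift and turn from the pose measured when the call began, along the tool's axes at that moment, turning the shorter way round; what a row does not reach only later rows make up. A row lasts 1/10 s, in which the tool goes at most 50 mm and 8.59 degrees, less where a joint would pass 70% of its speed; a pose out of reach is approached as far as the arm can. A call with a number of a shift or a turn outside -1 to 1 is refused whole. A call with a gripper value outside its range is refused whole. The fingers move at their own pace and stop on an object; FORCE is the grip in N (left out, the last holds). Time passes only in rows, so rows that repeat a pose let the fingers close. It gives the time, the measured TCP pose, the force and the opening at its end, in the units of the state.
- r.get_obs(): the state, without advancing time (a new reading comes with each control period).
- r.grab_frame(name): name is "side" or "top" or "wrist"; returns the picture (480x640x3 uint8, red, green, blue); there is no depth.
- r.calibration(name): a dict with "K" (3x3 intrinsics, pixels), "origin" and "rotation" of the camera in the world; the wrist camera has in their place "T_tool_cam" (4x4, takes a point from camera to tool coordinates, whose origin is the TCP and whose axes are the flange's). Camera axes: x right, y up, looking along -z (the intrinsics and any distortion apply to the point x, -y, -z); pixel columns grow to the right and rows downward; lengths in m; the calibration is good to about 2 mm. A picture is of the moment at which its call begins: read the wrist's pose just before it. calibration takes no time and is no camera call.
- r.hand_in(): hands the job in, once; it reports no verdict.
The state is a dict: "clock": time; "joints": joint angles; "qvel": joint speeds; "tau": joint torques, N m; "tcp_pos": TCP position; "orientation": TCP orientation; "contact_force": force on the tool from outside, world axes, zero at the start; "moment": the same for the moment, N m; "grip_width": finger opening in m.
Only numpy, scipy, OpenCV 4.12 (cv2) and the standard library are available. Lean on these libraries where they do the work, as an engineer would, in place of code of your own. Each camera call takes 0.05 s, during which the arm holds its last target.

## Working session

There is one attempt and no reset: what is moved stays moved. The work goes in short steps, Python scripts to look and compute and a shell command to move; the robot and the scene stay as the last step left them, time stands still between calls to the robot, and variables do not carry over. Pictures are saved under pics/ and viewed, and the job is handed in when it is done.

```bash
ls; mkdir -p pics
python3 - <<'E'
from bench import r
import cv2
o=r.get_obs(); print({k:(v if not hasattr(v,'round') else v) for k,v in o.items()}, r.grasp_offset)
for n in ["side","top","wrist"]:
    cv2.imwrite(f"pics/{n}0.png", r.grab_frame(n)[:,:,::-1]); print(n, r.calibration(n))
E
```

```text
pics
{'clock': 0.0, 'joints': array([-1.26310176,  0.47779797,  0.02230316,  1.55645965, -0.01150077,
        1.10929258, -0.08309551]), 'qvel': array([-1.58714225e-03, -2.92331740e-04, -8.73284525e-05,  1.86199707e-04,
       -9.40541556e-04,  1.06764705e-03,  7.50979257e-04]), 'tau': array([ 4.83109379e-04, -5.96455622e+01,  1.60869732e+00, -2.81196535e+01,
        1.25420120e-02,  9.47022869e-03,  2.35962835e-05]), 'tcp_pos': array([0.27239614, 0.61694507, 0.23032297]), 'orientation': array([-6.48290422e-01, -3.07370746e+00,  2.84503418e-03]), 'contact_force': array([ 0.08866706, -0.13526235, -0.89568761]), 'moment': array([ 0.00532992, -0.06571981, -0.02538129]), 'grip_width': 0.0853482020146077} 0.0187
side {'K': array([[479.41802176,   0.        , 322.52499593],
       [  0.        , 479.41802176, 242.04576722],
       [  0.        ,   0.        ,   1.        ]]), 'origin': array([ 0.09208255, -0.74388984,  0.95390554]), 'rotation': array([ 0.78322491, -0.24612759, -0.597693  ])}
top {'K': array([[440.63424106,   0.        , 317.54917212],
       [  0.        , 440.63424106, 245.54508514],
       [  0.        ,   0.        ,   1.        ]]), 'origin': array([0.42750462, 0.00248844, 1.06890941]), 'rotation': array([ 0.15445731, -0.17308538, -1.67478219])}
wrist {'K': array([[377.5921245 ,   0.        , 321.36012601],
       [  0.        , 377.5921245 , 236.09510741],
       [  0.        ,   0.        ,   1.        ]]), 'T_tool_cam': array([[ 1.04865835e-04,  9.48823758e-01,  3.15806057e-01,
         8.15010297e-02],
       [ 9.99999610e-01,  1.77524088e-04, -8.65419965e-04,
         3.86222055e-04],
       [-8.77194206e-04,  3.15806024e-01, -9.48823369e-01,
        -1.42966245e-01],
       [ 0.00000000e+00,  0.00000000e+00,  0.00000000e+00,
         1.00000000e+00]])}
```

View pics/side0.png

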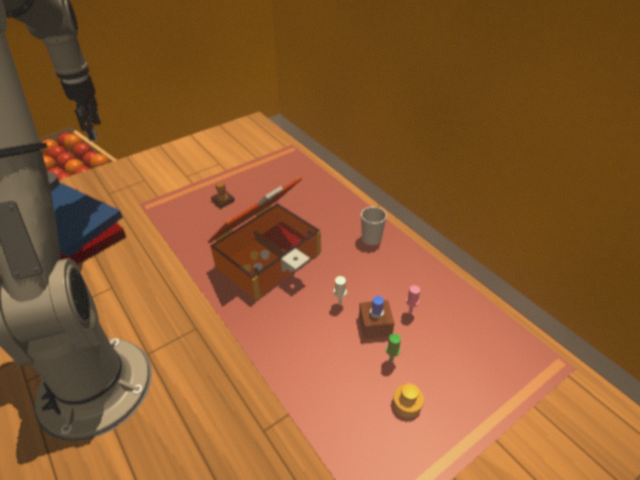

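View pics/top0.png

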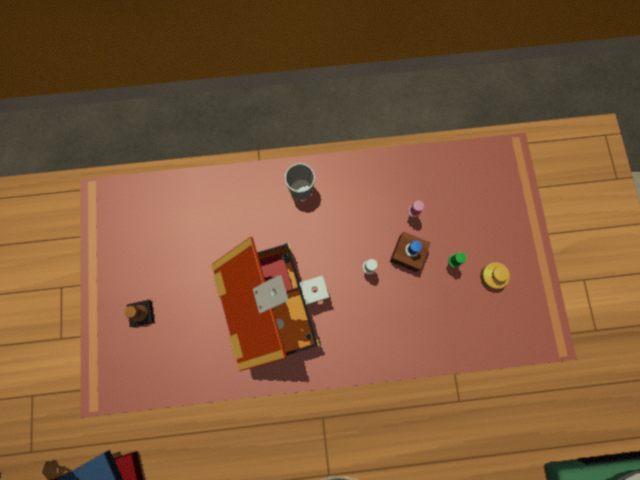

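View pics/wrist0.png

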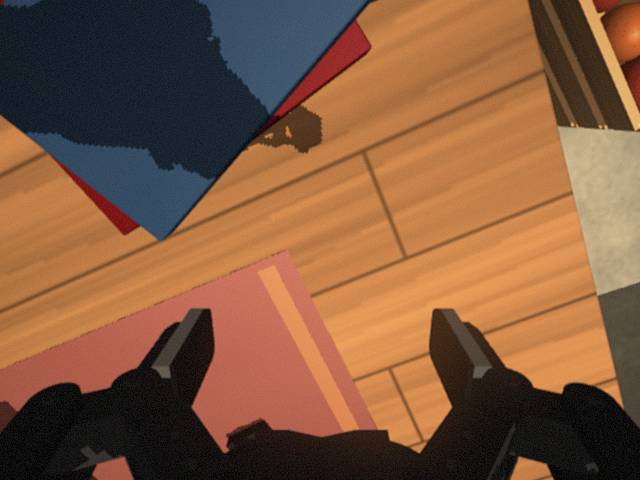

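```bash
cat > h.py <<'E'
import numpy as np, cv2
from scipy.spatial.transform import Rotation as R
from bench import r
def cam(n,obs=None):
    c=r.calibration(n)
    if n!="wrist": return c["K"],np.array(c["origin"]),R.from_rotvec(c["rotation"]).as_matrix()
    T=np.eye(4);T[:3,:3]=R.from_rotvec(obs["orientation"]).as_matrix();T[:3,3]=obs["tcp_pos"]
    W=T@np.array(c["T_tool_cam"]);return c["K"],W[:3,3],W[:3,:3]
def ray(C,u,v):
    K,o,M=C; d=np.array([(u-K[0,2])/K[0,0],-(v-K[1,2])/K[1,1],-1.]);return o,M@d
def onz(C,u,v,z):
    o,d=ray(C,u,v);return o+d*(z-o[2])/d[2]
def proj(C,P):
    K,o,M=C;p=M.T@(np.asarray(P)-o);return K[0,2]-K[0,0]*p[0]/p[2],K[1,2]+K[1,1]*p[1]/p[2]
def tri(C1,p1,C2,p2):
    o1,d1=ray(C1,*p1);o2,d2=ray(C2,*p2)
    s=np.linalg.lstsq(np.c_[d1,-d2],o2-o1,rcond=None)[0]
    a=o1+d1*s[0];b=o2+d2*s[1];return (a+b)/2,np.linalg.norm(a-b)
E
python3 - <<'E'
import cv2
a=cv2.imread('pics/top0.png');s=cv2.imread('pics/side0.png')
cv2.imwrite('pics/topc1.png',cv2.resize(a[220:390,200:340],None,fx=5,fy=3.5*5/3.5,interpolation=cv2.INTER_CUBIC)[:600*2] if 0 else cv2.resize(a[230:380,200:340],None,fx=4,fy=4,interpolation=cv2.INTER_CUBIC))
cv2.imwrite('pics/topc2.png',cv2.resize(a[190:310,340:520],None,fx=4,fy=4,interpolation=cv2.INTER_CUBIC))
cv2.imwrite('pics/sidec1.png',cv2.resize(s[160:310,200:330],None,fx=4,fy=4,interpolation=cv2.INTER_CUBIC))
E
```

```text
(no output)
```

View pics/topc1.png

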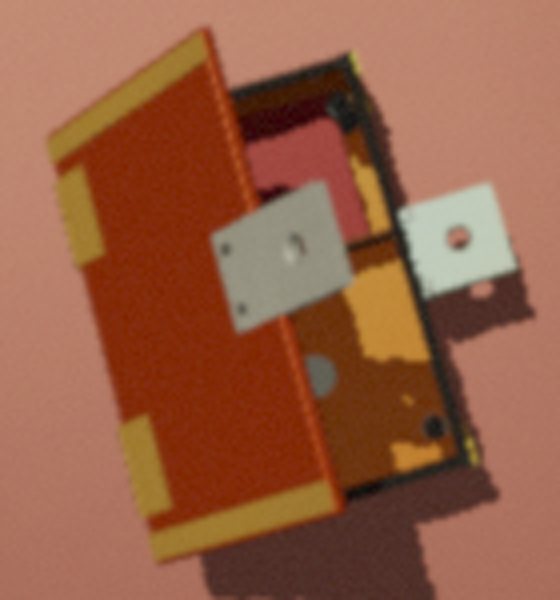

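View pics/topc2.png

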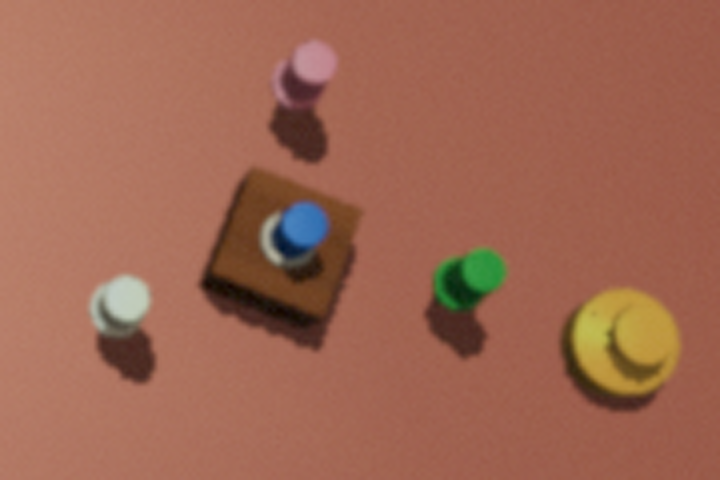

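View pics/sidec1.png

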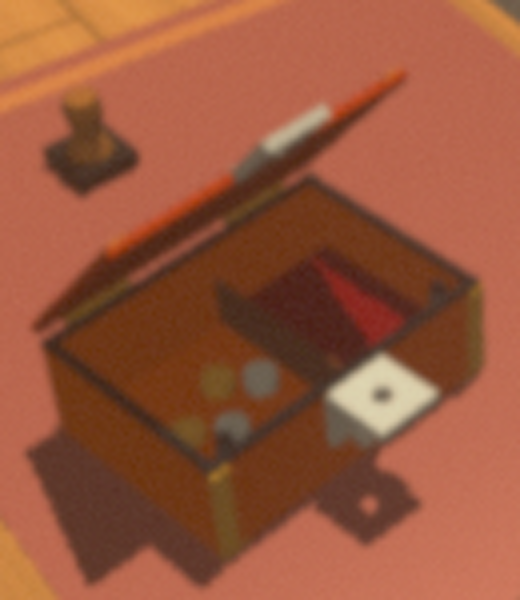

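Run:
```python
from h import *
T=cam("top");S=cam("side")
f=lambda x,y,ox,oy:((x+.5)/4-.5+ox,(y+.5)/4-.5+oy)
t1=lambda x,y:f(x,y,200,230); t2=lambda x,y:f(x,y,340,190); s1=lambda x,y:f(x,y,200,160)
np.set_printoptions(precision=4,suppress=True)
bh=onz(T,*t1(459,237),.082);print('boxhole top',bh,'side',onz(S,*s1(382,395),.082),'tri',tri(T,t1(459,237),S,s1(382,395)))
c1=onz(T,*t1(352,55),.08);c2=onz(T,*t1(468,460),.08)
print('front corners',c1,c2,np.linalg.norm(c1-c2)); 
print('side front corners',onz(S,*s1(475,283),.08),onz(S,*s1(212,468),.08))
print('side back corners',onz(S,*s1(312,180),.08),onz(S,*s1(48,345),.08))
print('knob',onz(T,*t2(305,224),.099),'collar',onz(T,*t2(290,239),.057))
# plate corners
pl=[(490,182),(517,268),(425,298),(398,210)]
print([onz(T,*t1(*p),.082) for p in pl])
# stand top corners
st=[onz(T,*t2(*p),.052) for p in [(253,168),(361,212),(324,322),(205,280)]];print(st)
# blue in side & top
for n,C in (("top",T),("side",S)):
    im=cv2.imread(f'pics/{n}0.png');h=cv2.cvtColor(im,cv2.COLOR_BGR2HSV);m=cv2.inRange(h,(100,150,60),(125,255,255))
    k,l,st_,ce=cv2.connectedComponentsWithStats(m)
    for i in range(1,k):
        if 30<st_[i][4]<800: print(n,st_[i],ce[i],onz(C,*ce[i],.052+.03))
for nm,p in (('tumbler rim top',(300,176)),):
    print(nm,onz(T,*p,.09))
print('stamp',onz(T,140,314,.02),'lid hole tri',tri(T,t1(294,248),S,s1(297,127)))
for z in [.2,.22,.24]: print(onz(T,*t1(294,248),z))
```

```text
boxhole top [ 0.5343 -0.0025  0.082 ] side [ 0.5315 -0.0091  0.082 ] tri (array([ 0.5352, -0.0026,  0.0744]), np.float64(0.0002173409983514014))
front corners [0.6452 0.0471 0.08  ] [0.4125 0.0059 0.08  ] 0.23632097615984995
side front corners [0.6419 0.0434 0.08  ] [0.4137 0.0026 0.08  ]
side back corners [0.612  0.2026 0.08  ] [0.3818 0.1613 0.08  ]
knob [ 0.604  -0.2399  0.099 ] collar [ 0.6038 -0.2402  0.057 ]
[array([ 0.5632, -0.0233,  0.082 ]), array([ 0.5135, -0.0328,  0.082 ]), array([0.5026, 0.02  , 0.082 ]), array([0.5532, 0.0299, 0.082 ])]
[array([ 0.6495, -0.2262,  0.052 ]), array([ 0.6161, -0.2856,  0.052 ]), array([ 0.5537, -0.2535,  0.052 ]), array([ 0.5859, -0.1882,  0.052 ])]
top [409 242  12  11  98] [414.8061 246.8673] [ 0.6045 -0.2412  0.082 ]
tumbler rim top [0.8007 0.0022 0.09  ]
stamp [0.5274 0.4118 0.02  ] lid hole tri (array([0.526 , 0.0725, 0.2467]), np.float64(0.013561760433073968))
[0.5251 0.0795 0.2   ]
[0.5228 0.0777 0.22  ]
[0.5206 0.0759 0.24  ]
```

```bash
cat >> h.py <<'E'
def goto(pos,yaw=None):
    """pos: TCP target; yaw: world angle of tool x (pointing down). prints row numbers"""
    o=r.get_obs();M=R.from_rotvec(o["orientation"]).as_matrix()
    d=M.T@(np.array(pos)-o["tcp_pos"])/0.2
    if yaw is None: yaw=np.arctan2(M[1,0],M[0,0])
    c,s=np.cos(yaw),np.sin(yaw)
    G=np.array([[c,s,0],[s,-c,0],[0,0,-1.]])
    w=R.from_matrix(M.T@G).as_rotvec()/np.pi
    print(np.round(np.r_[w,d],4).tolist(),'yaw now',np.arctan2(M[1,0],M[0,0]))
E
python3 - <<'E'
from h import *
o=r.get_obs();print(R.from_rotvec(o["orientation"]).as_matrix().round(3))
a=np.deg2rad(10.05);ex=np.array([np.cos(a),np.sin(a)]);ey=np.array([-ex[1],ex[0]])
hinge=np.array([.5343,-.0027])+.203*ey;print('hinge',hinge)
p=hinge+.05*ex
start=p-.095*ey;end=p-.158*ey
print(start,end)
goto([*start,.26]);goto([*start,.26],0)
T=cam("top")
for n,(u,v) in dict(white=(368,268),pink=(414,210),green=(457,261)).items(): print(n,onz(T,u,v,.03))
E
```

```text
[[-0.915  0.404 -0.   ]
 [ 0.404  0.915 -0.001]
 [-0.    -0.001 -1.   ]]
hinge [0.49887497 0.19718514]
[0.56468598 0.11236821] [0.57567995 0.05033489]
[-0.0005, 0.0, -0.0, -2.3558, -1.7185, -0.1446] yaw now 2.7257779602451233
[-0.0001, 0.0006, 0.8676, -2.3558, -1.7185, -0.1446] yaw now 2.7257779602451233
white [ 0.57530145 -0.13522658  0.03      ]
pink [ 0.70525213 -0.26642678  0.03      ]
green [ 0.56859967 -0.34901924  0.03      ]
```

```bash
python3 -m jog '[0,0,0,-1,-0.73,-0.15,0, 0,0,0,-1,-0.73,-0.15,0, 0,0,0,-1,-0.73,-0.15,0, 0,0,0,-1,-0.73,-0.15,0, 0,0,0,-1,-0.73,-0.15,0, 0,0,0,-1,-0.73,-0.15,0, 0,0,0,-1,-0.73,-0.15,0]'
python3 -m jog '[0,0,0,-1,-0.73,0,0, 0,0,0,-1,-0.73,0,0, 0,0,0,-1,-0.73,0,0, 0,0,0,-1,-0.73,0,0, 0,0,0,-1,-0.73,0,0, 0,0,0,-1,-0.73,0,0, 0,0,0,-1,-0.73,0,0]'
python3 - <<'E'
from h import *
goto([.5647,.1124,.26]);goto([.5647,.1124,.26],2.726)
E
```

```text
clock: 0.85
tcp_pos: [0.3974, 0.4016, 0.261]
orientation: [-0.653, -3.073, 0.002]
contact_force: [-0.2, 0.4, -0.8]
grip_width: -0.0001
clock: 1.55
tcp_pos: [0.5207, 0.1873, 0.2608]
orientation: [-0.654, -3.072, 0.002]
contact_force: [-0.4, 1.1, 0.2]
grip_width: -0.0001
[-0.0004, -0.0001, 0.0, -0.3535, -0.2521, 0.004] yaw now 2.7219016412932246
[-0.0004, -0.0002, -0.0013, -0.3535, -0.2521, 0.004] yaw now 2.7219016412932246
```

```bash
python3 -m jog '[0,0,0,-0.354,-0.252,0,0, 0,0,0,-0.354,-0.252,0,0, 0,0,0,-0.354,-0.252,0,0, 0,0,0,-0.354,-0.252,0,0]'
python3 - <<'E'
from h import *
cv2.imwrite("pics/t1.png",cv2.resize(r.grab_frame("side")[130:330,180:360,::-1],None,fx=3,fy=3))
a=np.deg2rad(10.05);ex=np.array([np.cos(a),np.sin(a)]);ey=np.array([-ex[1],ex[0]])
p=np.array([.49887,.19718])+.05*ex
for th in [.88,.7,.5,.3,.15,.03]:
    q=p-(.158*np.cos(th)-.007*np.sin(th))*ey; z=.085+.158*np.sin(th)+.007*np.cos(th)
    print(th,z.round(4)); goto([*q,z])
E
```

```text
clock: 1.95
tcp_pos: [0.5644, 0.1145, 0.2603]
orientation: [-0.651, -3.071, 0.001]
contact_force: [0.3, 0.7, -0.3]
grip_width: 0.0001
0.88 0.2112
[-0.0002, -0.0006, 0.0, -0.0103, -0.0134, 0.2455] yaw now 2.7254865328252684
0.7 0.1921
[-0.0002, -0.0006, 0.0, -0.0692, -0.1007, 0.3409] yaw now 2.7254865328252684
0.5 0.1669
[-0.0002, -0.0006, 0.0, -0.1224, -0.1793, 0.4671] yaw now 2.7254865328252684
0.3 0.1384
[-0.0002, -0.0006, 0.0, -0.1605, -0.2356, 0.6097] yaw now 2.7254865328252684
0.15 0.1155
[-0.0002, -0.0006, 0.0, -0.1783, -0.2616, 0.7239] yaw now 2.7254865328252684
0.03 0.0967
[-0.0002, -0.0006, 0.0, -0.1855, -0.2721, 0.8179] yaw now 2.7254865328252684
```

View pics/t1.png

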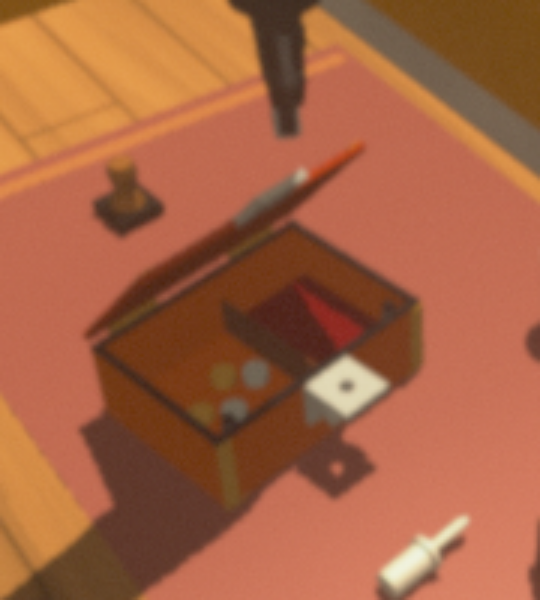

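```bash
python3 -m jog '[0,0,0,-0.01,-0.013,0.15,0, 0,0,0,-0.01,-0.013,0.24,0, 0,0,0,-0.04,-0.06,0.29,0, 0,0,0,-0.07,-0.1,0.34,0, 0,0,0,-0.1,-0.14,0.4,0, 0,0,0,-0.122,-0.18,0.467,0, 0,0,0,-0.142,-0.21,0.54,0, 0,0,0,-0.16,-0.235,0.61,0]'
python3 - <<'E'
from h import *
a=np.deg2rad(10.05);ex=np.array([np.cos(a),np.sin(a)]);ey=np.array([-ex[1],ex[0]])
p=np.array([.49887,.19718])+.05*ex
for th in [.15,.03]:
    q=p-(.158*np.cos(th)-.007*np.sin(th))*ey; z=.085+.158*np.sin(th)+.007*np.cos(th)
    print(th,z.round(4)); goto([*q,z])
cv2.imwrite("pics/t2.png",cv2.resize(r.grab_frame("side")[130:330,180:360,::-1],None,fx=3,fy=3))
E
```

```text
clock: 2.8
tcp_pos: [0.5742, 0.0583, 0.1372]
orientation: [-0.65, -3.072, 0.001]
contact_force: [0.2, 0.3, 0.8]
grip_width: -0.0001
0.15 0.1155
[-0.0003, -0.0005, 0.0, -0.015, -0.0219, 0.1085] yaw now 2.724607719039606
0.03 0.0967
[-0.0003, -0.0005, 0.0, -0.0222, -0.0323, 0.2025] yaw now 2.724607719039606
```

View pics/t2.png

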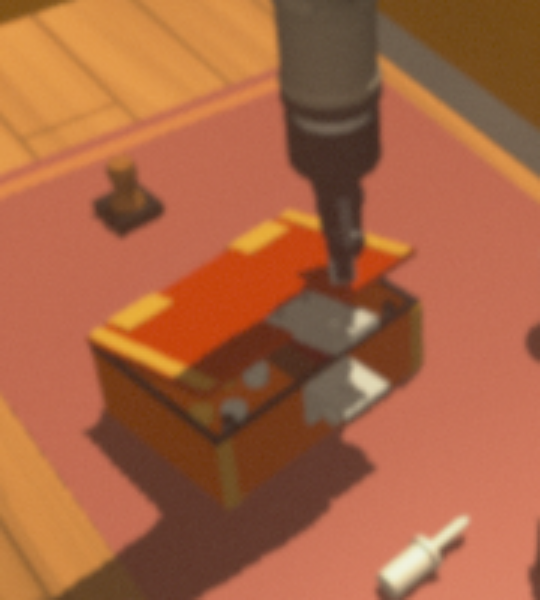

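The lid is following the fingers down; continue to the buffers, slowly.

```bash
python3 -m jog '[0,0,0,-0.01,-0.015,0.07,0, 0,0,0,-0.015,-0.022,0.12,0, 0,0,0,-0.02,-0.03,0.16,0, 0,0,0,-0.022,-0.032,0.19,0, 0,0,0,-0.022,-0.032,0.205,0, 0,0,0,-0.022,-0.032,0.21,0, 0,0,0,-0.022,-0.032,0.21,0, 0,0,0,-0.022,-0.032,0.21,0]'
python3 - <<'E'
from h import *
cv2.imwrite("pics/t3.png",cv2.resize(r.grab_frame("side")[130:330,180:360,::-1],None,fx=3,fy=3))
E
```

```text
clock: 3.65
tcp_pos: [0.5739, 0.0491, 0.094]
orientation: [-0.651, -3.068, 0.004]
contact_force: [-4.6, -1.0, 9.9]
grip_width: 0.0002
```

View pics/t3.png

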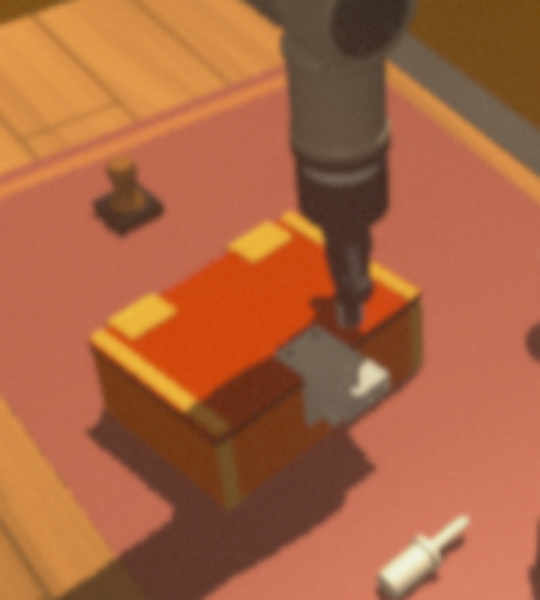

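```bash
python3 -m jog '[0,0,0,0,0,-0.3,0, 0,0,0,0,0,-0.6,0.3, 0,0,0,0,0,-0.6,0.6, 0,0,0,0,0,-0.6,0.6, 0,0,0,0,0,-0.6,0.6]'
python3 - <<'E'
from h import *
goto([.5343,-.0027,.21])
E
```

```text
clock: 4.2
tcp_pos: [0.5746, 0.0497, 0.2143]
orientation: [-0.65, -3.069, 0.003]
contact_force: [-0.3, -0.6, -0.5]
grip_width: 0.0512
[-0.0009, -0.0012, 0.0, 0.0778, -0.321, 0.0226] yaw now 2.724062179151509
```

```bash
python3 -m jog '[0,0,0,0.078,-0.32,0,1, 0,0,0,0.078,-0.32,0,1, 0,0,0,0.078,-0.32,0,1, 0,0,0,0.078,-0.32,0,1, 0,0,0,0.078,-0.32,0,1]'
python3 - <<'E'
from h import *
o=r.get_obs();im=r.grab_frame("wrist");cv2.imwrite("pics/w1.png",im[:,:,::-1]);np.save('w1.npy',np.r_[o["tcp_pos"],o["orientation"]])
print(o["tcp_pos"])
C=cam("wrist",o);print(proj(C,[.5343,-.0027,.092]),proj(C,[.5343,-.0027,.096]))
cv2.imwrite("pics/t4.png",cv2.resize(r.grab_frame("top")[230:380,200:340,::-1],None,fx=4,fy=4,interpolation=cv2.INTER_CUBIC))
E
```

```text
clock: 4.7
tcp_pos: [0.5348, -0.0012, 0.214]
orientation: [-0.647, -3.069, 0.003]
contact_force: [0.2, -0.1, -0.1]
grip_width: 0.0854
[ 0.5347508  -0.0012105   0.21397465]
(np.float64(318.89223062534967), np.float64(228.40570531106698)) (np.float64(318.8465448643349), np.float64(230.01939130736739))
```

View pics/w1.png

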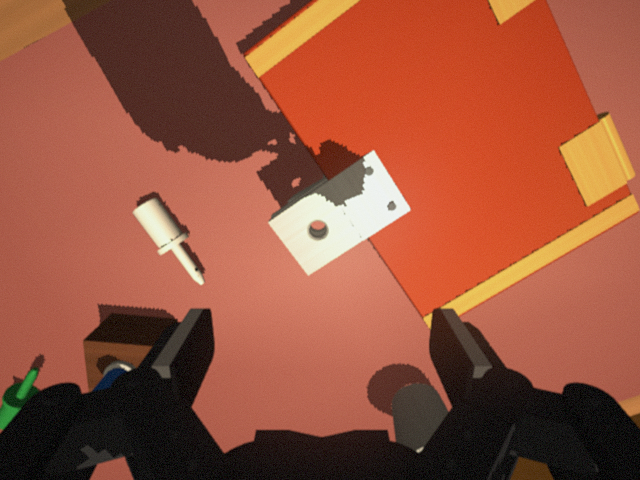

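View pics/t4.png

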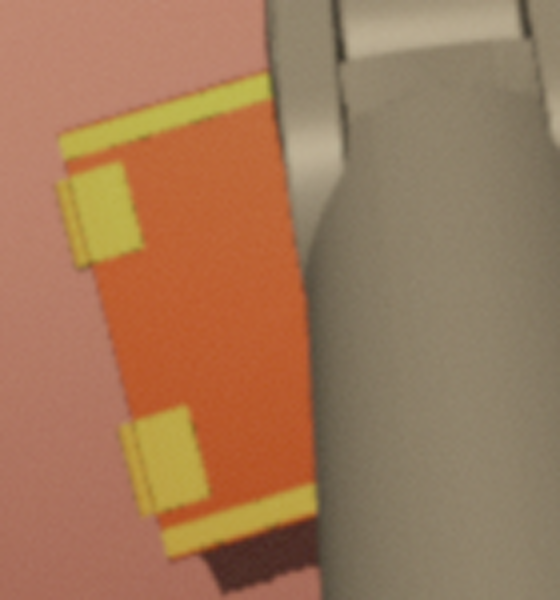

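Run:
```python
from h import *
im=cv2.imread('pics/w1.png');w=np.load('w1.npy');C=cam("wrist",dict(tcp_pos=w[:3],orientation=w[3:]))
c=cv2.cvtColor(im,cv2.COLOR_BGR2GRAY)[214:246,302:336]
g=(c<170).astype(np.uint8);k,l,s,ce=cv2.connectedComponentsWithStats(g);print(s,ce)
for i in range(1,k):
    if s[i][4]>60: print(onz(C,*(ce[i]+[302,214]),.096),onz(C,*(ce[i]+[302,214]),.092))
cv2.imwrite('pics/w1c.png',cv2.resize(im[200:260,280:360],None,fx=8,fy=8,interpolation=cv2.INTER_CUBIC))
goto([.604,-.2402,.19])
```

```text
[[  0   0  34  32 799]
 [  7   7  19  19 289]] [[16.71214018 15.35294118]
 [15.91349481 15.90657439]]
[ 0.53394922 -0.00328384  0.096     ] [ 0.53506445 -0.00382696  0.092     ]
[-0.001, -0.0013, 0.0, -0.7995, -0.9523, 0.1201] yaw now 2.7257383159101294
```

View pics/w1c.png

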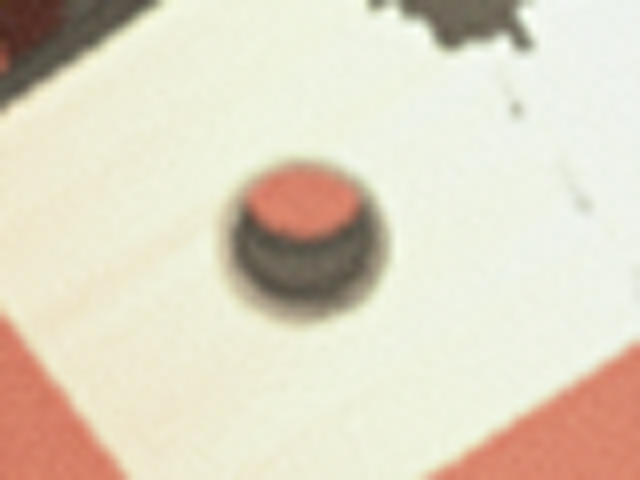

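```bash
python3 -m jog '[0,0,0,-0.8,-0.952,0.05,1, 0,0,0,-0.8,-0.952,0.05,1, 0,0,0,-0.8,-0.952,0.05,1, 0,0,0,-0.8,-0.952,0.05,1, 0,0,0,-0.8,-0.952,0.05,1, 0,0,0,-0.8,-0.952,0.05,1, 0,0,0,-0.8,-0.952,0.05,1, 0,0,0,-0.8,-0.952,0.05,1]'
python3 - <<'E'
from h import *
o=r.get_obs();im=r.grab_frame("wrist");cv2.imwrite("pics/w2.png",im[:,:,::-1]);np.save('w2.npy',np.r_[o["tcp_pos"],o["orientation"]])
C=cam("wrist",o)
for z in (.057,.099): print(proj(C,[.604,-.2402,z]))
h=cv2.cvtColor(im,cv2.COLOR_RGB2HSV);m=cv2.inRange(h,(100,120,50),(125,255,255))
k,l,s,ce=cv2.connectedComponentsWithStats(m)
for i in range(1,k):
    if s[i][4]>200: print(s[i],ce[i])
E
```

```text
clock: 5.6
tcp_pos: [0.6046, -0.2383, 0.2036]
orientation: [-0.644, -3.069, 0.002]
contact_force: [-0.2, -0.0, 0.0]
grip_width: 0.0856
(np.float64(318.3680887579205), np.float64(219.53612850499547))
(np.float64(317.83611694856324), np.float64(235.90406430946092))
[ 298  207   36   46 1141] [314.83610868 231.65556529]
```

View pics/w2.png

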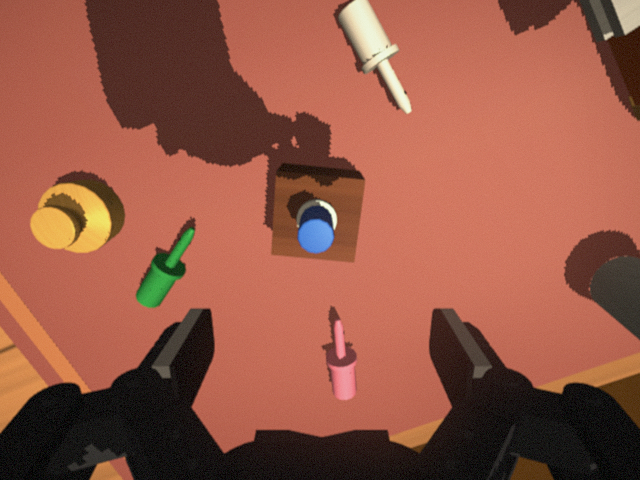

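Run:
```python
from h import *
im=cv2.imread('pics/w2.png');w=np.load('w2.npy');C=cam("wrist",dict(tcp_pos=w[:3],orientation=w[3:]))
cv2.imwrite('pics/w2c.png',cv2.resize(im[190:265,270:370],None,fx=8,fy=8,interpolation=cv2.INTER_CUBIC))
print(onz(C,316,235.5,.099))
goto([.604,-.2402,.066])
```

```text
[ 0.60322259 -0.24124252  0.099     ]
[-0.0006, -0.0016, 0.0, -0.0049, -0.0106, 0.6888] yaw now 2.7286327817919878
```

View pics/w2c.png

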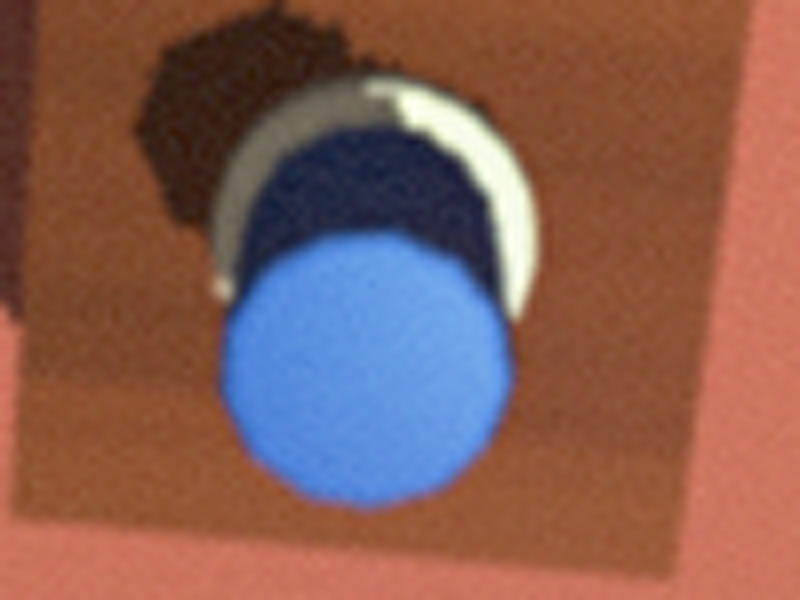

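```bash
python3 -m jog '[0,0,0,-0.004,-0.015,0.15,0.8, 0,0,0,-0.004,-0.015,0.3,0.8, 0,0,0,-0.004,-0.015,0.4,0.8, 0,0,0,-0.004,-0.015,0.4,0.8, 0,0,0,-0.004,-0.015,0.4,0.8]'
python3 - <<'E'
from h import *
goto([.6035,-.241,.0665])
E
```

```text
clock: 6.15
tcp_pos: [0.6043, -0.2397, 0.1243]
orientation: [-0.64, -3.07, 0.001]
contact_force: [0.4, 0.3, 0.2]
grip_width: 0.0682
[-0.0005, -0.0016, 0.0, -0.0004, -0.0072, 0.2891] yaw now 2.7305121777875048
```

```bash
python3 -m jog '[0,0,0,0,-0.012,0.1,0.8, 0,0,0,0,-0.012,0.2,0.8, 0,0,0,0,-0.012,0.28,0.8, 0,0,0,0,-0.012,0.29,0.8, 0,0,0,0,-0.012,0.29,0.8, 0,0,0,0,-0.012,0.29,0.8]'
python3 - <<'E'
from h import *
goto([.6035,-.241,.0665])
cv2.imwrite("pics/w3.png",r.grab_frame("wrist")[:,:,::-1])
E
```

```text
clock: 6.75
tcp_pos: [0.6038, -0.2422, 0.0675]
orientation: [-0.641, -3.072, 0.001]
contact_force: [0.4, 0.2, -0.4]
grip_width: 0.0686
[-0.0004, -0.001, 0.0, 0.0039, 0.0047, 0.0049] yaw now 2.7304978775092015
```

View pics/w3.png

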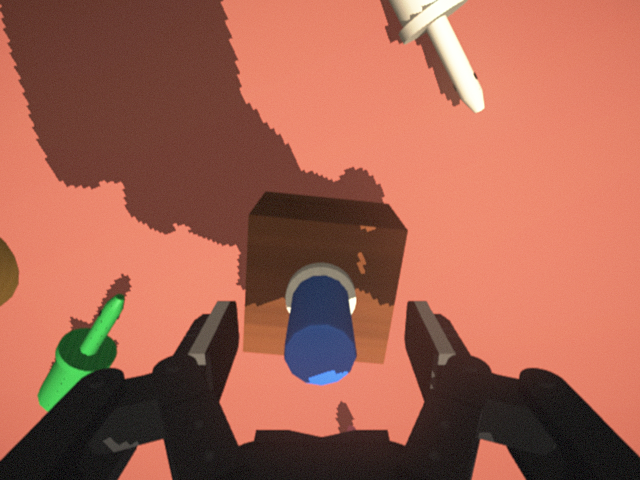

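```bash
python3 -m jog '[0,0,0,0,0.004,0.004,0.2, 0,0,0,0,0.004,0.004,0, 0,0,0,0,0.004,0.004,0, 0,0,0,0,0.004,0.004,0, 0,0,0,0,0.004,0.004,0, 0,0,0,0,0.004,0.004,0, 0,0,0,0,0.004,0.004,0]' 80
python3 - <<'E'
from h import *
goto([.6035,-.241,.0665])
cv2.imwrite("pics/w4.png",r.grab_frame("wrist")[:,:,::-1])
E
```

```text
clock: 7.5
tcp_pos: [0.6046, -0.2417, 0.0674]
orientation: [-0.641, -3.073, 0.001]
contact_force: [-1.4, 0.3, 5.7]
grip_width: 0.0239
[-0.0004, -0.0006, 0.0, 0.0061, 0.0009, 0.0044] yaw now 2.7304575080546547
```

View pics/w4.png

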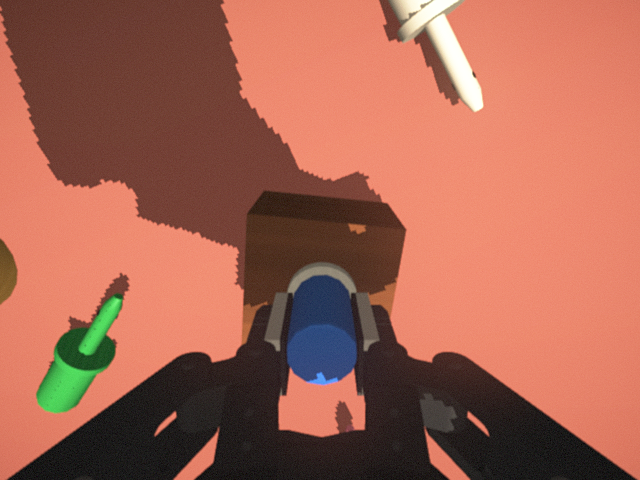

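```bash
python3 -m jog '[0,0,0,0,0,-0.1,0, 0,0,0,0,0,-0.25,0, 0,0,0,0,0,-0.4,0, 0,0,0,0,0,-0.6,0, 0,0,0,0,0,-0.65,0, 0,0,0,0,0,-0.65,0, 0,0,0,0,0,-0.65,0]'
python3 - <<'E'
from h import *
o=r.get_obs();C=cam("wrist",o);print(o["tcp_pos"])
M=R.from_rotvec(o["orientation"]).as_matrix()
im=r.grab_frame("wrist");cv2.imwrite("pics/w5.png",im[:,:,::-1])
# expected tip & collar pixel with pin on tool axis
for dz in (.0187-.033+0.028,):
  pass
for nm,a in (('tip',.0187*-1+.033+.045),('origin',-.0187+.033)): print(nm,proj(C,o["tcp_pos"]+M@[0,0,a]))
s=r.grab_frame("side");cv2.imwrite("pics/s5.png",s[:,:,::-1])
goto([.5338,-.003,.19])
E
```

```text
clock: 8.25
tcp_pos: [0.6039, -0.241, 0.1956]
orientation: [-0.64, -3.071, 0.001]
contact_force: [-0.1, 0.4, -2.4]
grip_width: 0.0241
[ 0.60391889 -0.24102106  0.19562666]
tip (np.float64(320.36475487386474), np.float64(259.43310576101544))
origin (np.float64(320.2070745409619), np.float64(295.8001699447437))
[-0.0005, -0.0019, 0.0, 0.7953, 0.9513, 0.0283] yaw now 2.7305846004764756
```

View pics/w5.png

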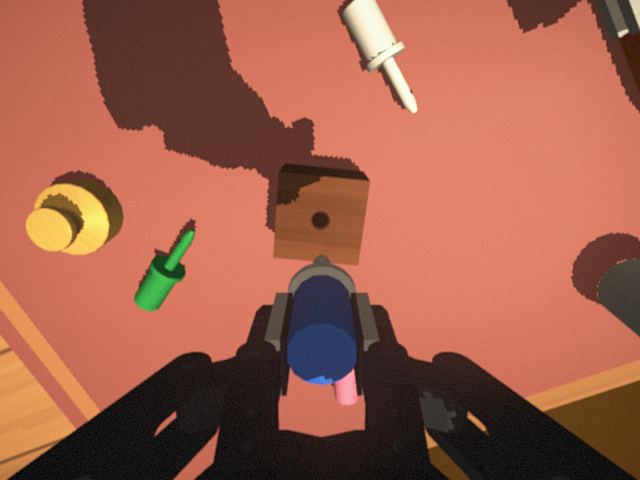

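View pics/s5.png

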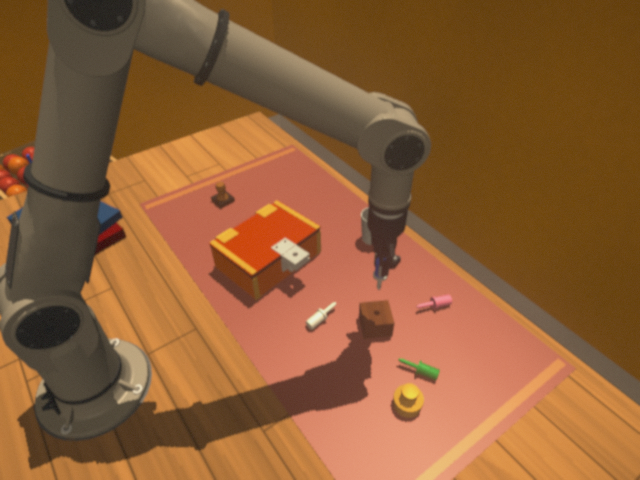

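```bash
python3 - <<'E'
from h import *
im=cv2.imread('pics/w5.png')
cv2.imwrite('pics/w5c.png',cv2.resize(im[240:310,280:365],None,fx=8,fy=8,interpolation=cv2.INTER_CUBIC))
E
python3 -m jog '[0,0,0,0.795,0.951,0,0, 0,0,0,0.795,0.951,0,0, 0,0,0,0.795,0.951,0,0, 0,0,0,0.795,0.951,0,0, 0,0,0,0.795,0.951,0,0, 0,0,0,0.795,0.951,0,0, 0,0,0,0.795,0.951,0,0, 0,0,0,0.795,0.951,0,0, 0,0,0,0.795,0.951,0,0]'
python3 - <<'E'
from h import *
o=r.get_obs();C=cam("wrist",o);M=R.from_rotvec(o["orientation"]).as_matrix()
im=r.grab_frame("wrist");cv2.imwrite("pics/w6.png",im[:,:,::-1])
cv2.imwrite('pics/w6c.png',cv2.resize(im[200:310,260:380,::-1],None,fx=6,fy=5.4,interpolation=cv2.INTER_CUBIC))
print(M.round(4)); print('tip',proj(C,o["tcp_pos"]+M@[0,0,.0593]),'hole',proj(C,[.5338,-.0032,.097]))
goto([.5338,-.0032,.19])
E
```

```text
clock: 9.25
tcp_pos: [0.5339, -0.0049, 0.1952]
orientation: [-0.644, -3.068, 0.002]
contact_force: [-0.1, -0.3, -1.2]
grip_width: 0.0239
[[-9.156e-01  4.021e-01 -6.700e-03]
 [ 4.021e-01  9.156e-01  1.000e-04]
 [ 6.100e-03 -2.600e-03 -1.000e+00]]
tip (np.float64(320.3667934736126), np.float64(259.436584521291)) hole (np.float64(323.0614068392869), np.float64(237.6265316399504))
[-0.0008, -0.0019, 0.0, 0.0036, 0.0069, 0.0266] yaw now 2.727814322284317
```

View pics/w5c.png

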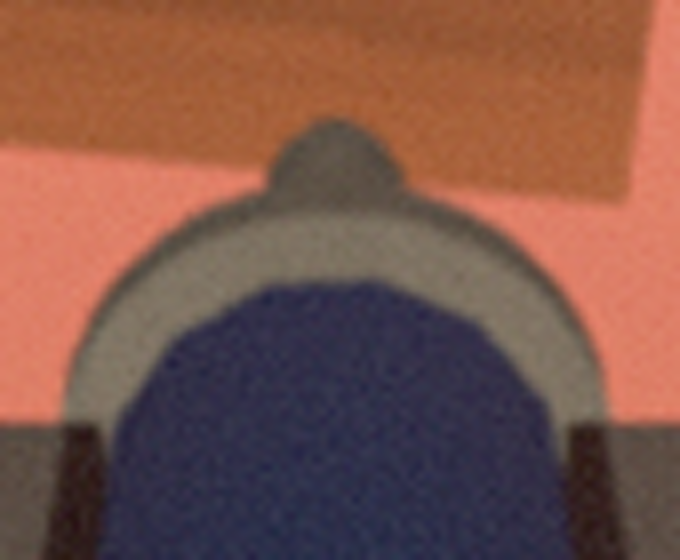

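View pics/w6c.png

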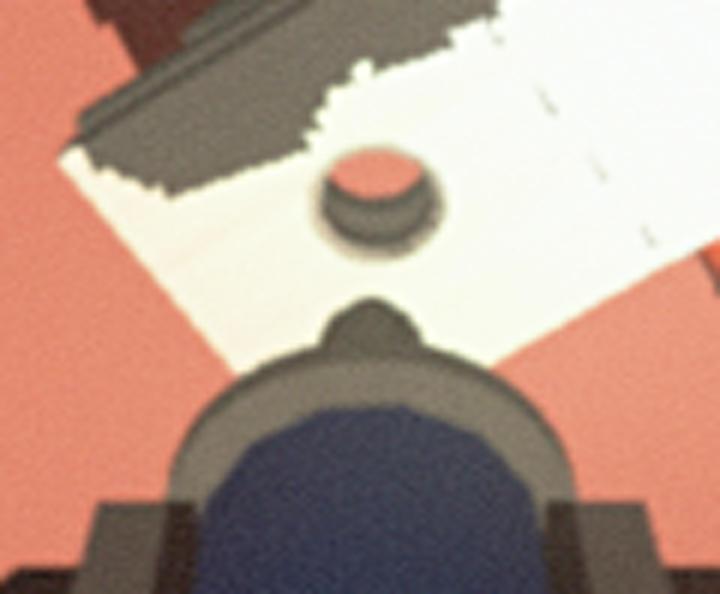

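```bash
python3 -m jog '[-0.0008,-0.002,0,0.004,0.004,0.05,0, -0.0008,-0.002,0,0.004,0.004,0.1,0, -0.0008,-0.002,0,0.004,0.004,0.14,0, -0.0008,-0.002,0,0.004,0.004,0.14,0, -0.0008,-0.002,0,0.004,0.004,0.14,0]'
python3 - <<'E'
from h import *
o=r.get_obs();C=cam("wrist",o);M=R.from_rotvec(o["orientation"]).as_matrix()
im=r.grab_frame("wrist")
cv2.imwrite('pics/w7c.png',cv2.resize(im[200:310,260:380,::-1],None,fx=6,fy=5.4,interpolation=cv2.INTER_CUBIC))
print(M[:,2].round(4)); print('tip',proj(C,o["tcp_pos"]+M@[0,0,.0593]),'hole',proj(C,[.5338,-.0032,.097]))
goto([.5338,-.0032,.106])
E
```

```text
clock: 9.8
tcp_pos: [0.5333, -0.0039, 0.1671]
orientation: [-0.646, -3.074, 0.0]
contact_force: [0.1, 0.2, -1.8]
grip_width: 0.024
[-4.e-04 -2.e-04 -1.e+00]
tip (np.float64(320.3660772135088), np.float64(259.4330347342354)) hole (np.float64(321.80093821806645), np.float64(252.9855680807612))
[0.0, 0.0001, 0.0, 0.0003, 0.0031, 0.3072] yaw now 2.72773612494818
```

View pics/w7c.png

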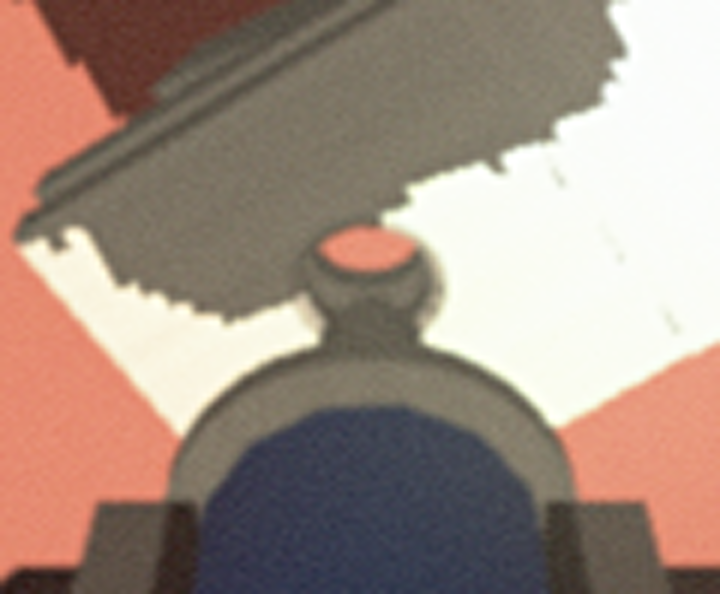

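```bash
python3 -m jog '[0,0,0,0,0,0.03,0, 0,0,0,0,0,0.06,0, 0,0,0,0,0,0.09,0, 0,0,0,0,0,0.12,0, 0,0,0,0,0,0.12,0, 0,0,0,0,0,0.12,0]'
python3 - <<'E'
from h import *
im=r.grab_frame("wrist")
cv2.imwrite('pics/w8c.png',cv2.resize(im[200:310,260:380,::-1],None,fx=6,fy=5.4,interpolation=cv2.INTER_CUBIC))
goto([.5338,-.0032,.1074])
E
```

```text
clock: 10.45
tcp_pos: [0.5335, -0.0039, 0.1432]
orientation: [0.646, 3.075, -0.0]
contact_force: [1.1, 1.3, -3.2]
grip_width: 0.0243
[0.0, 0.0002, 0.0, 0.001, 0.0032, 0.1805] yaw now 2.727593407268437
```

View pics/w8c.png

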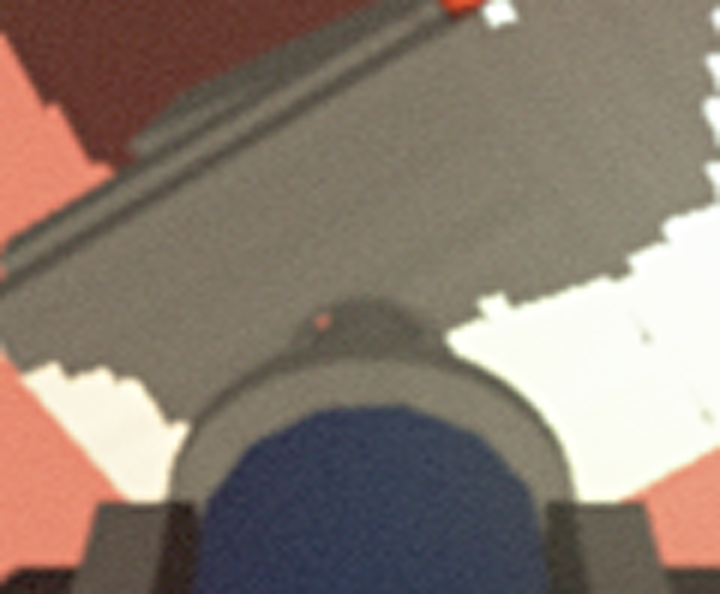

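```bash
python3 -m jog '[0,0,0,0,0,0.03,0, 0,0,0,0,0,0.06,0, 0,0,0,0,0,0.09,0, 0,0,0,0,0,0.12,0, 0,0,0,0,0,0.12,0, 0,0,0,0,0,0.12,0]'
```

```text
clock: 11.1
tcp_pos: [0.5336, -0.0039, 0.1192]
orientation: [0.646, 3.074, -0.0]
contact_force: [0.0, 0.2, -0.7]
grip_width: 0.0242
```

```bash
python3 -m jog '[0,0,0,0,0,0.02,0, 0,0,0,0,0,0.035,0, 0,0,0,0,0,0.05,0, 0,0,0,0,0,0.06,0, 0,0,0,0,0,0.06,0, 0,0,0,0,0,0.06,0]'
```

```text
clock: 11.7
tcp_pos: [0.534, -0.0041, 0.1082]
orientation: [0.646, 3.074, 0.0]
contact_force: [-3.8, 0.2, 9.8]
grip_width: 0.0237
```

```bash
python3 -m jog '[0,0,0,0,0,0.008,0, 0,0,0,0,0,0.014,0, 0,0,0,0,0,0.014,0, 0,0,0,0,0,0.014,0, 0,0,0,0,0,0.014,0]'
```

```text
clock: 12.2
tcp_pos: [0.5341, -0.0042, 0.1072]
orientation: [0.646, 3.074, 0.002]
contact_force: [-6.9, 0.2, 20.3]
grip_width: 0.0239
```

```bash
python3 -m jog '[0,0,0,0,0,0.016,0, 0,0,0,0,0,0.02,0, 0,0,0,0,0,0.02,0, 0,0,0,0,0,0.02,0, 0,0,0,0,0,0.02,0, 0,0,0,0,0,0.02,0]'
python3 - <<'E'
from h import *
o=r.get_obs();print(o["contact_force"],o["moment"],o["tcp_pos"],R.from_rotvec(o["orientation"]).as_matrix()[:,2])
im=r.grab_frame("side");cv2.imwrite("pics/s9.png",cv2.resize(im[150:310,190:350,::-1],None,fx=3.7,fy=3.7,interpolation=cv2.INTER_CUBIC))
im=r.grab_frame("wrist");cv2.imwrite("pics/w9.png",im[:,:,::-1])
E
```

```text
clock: 12.8
tcp_pos: [0.5343, -0.0042, 0.1067]
orientation: [0.647, 3.073, 0.005]
contact_force: [-14.2, -0.6, 39.0]
grip_width: 0.0238
[-14.18304966  -0.64200489  38.9964164 ] [-0.04752483  3.26555035  0.0869205 ] [ 0.53428563 -0.00420258  0.10674712] [ 0.00131881  0.00269167 -0.99999551]
```

View pics/s9.png

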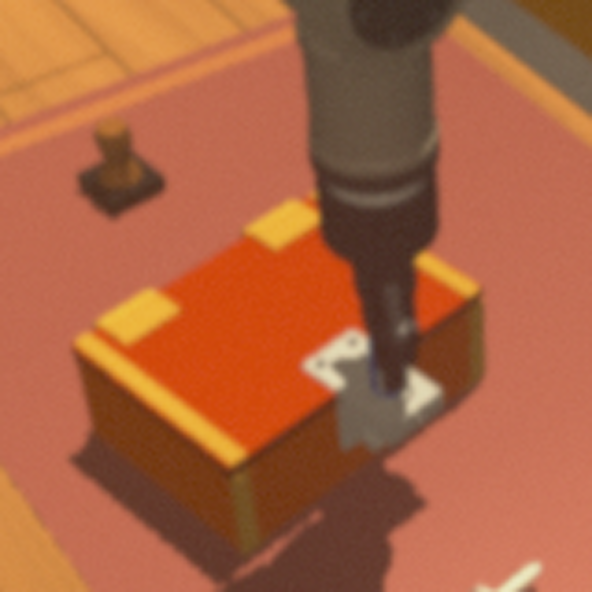

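View pics/w9.png

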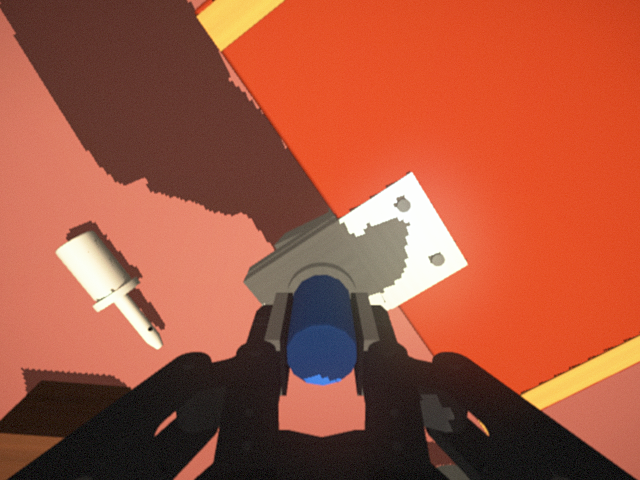

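```bash
python3 -m jog '[0,0,0,0.004,-0.002,0.013,0, 0,0,0,0.004,-0.002,0.013,0, 0,0,0,0.004,-0.002,0.013,0, 0,0,0,0.004,-0.002,0.013,0, 0,0,0,0.004,-0.002,0.013,0, 0,0,0,0.004,-0.002,0.013,0]'
python3 -c "
from h import *
import time
for i in range(3):
    r.grab_frame('side');o=r.get_obs();print(o['clock'],o['contact_force'],o['tcp_pos'],o['grip_width'])
M=R.from_rotvec(o['orientation']).as_matrix();print(M[:,2])"
```

```text
clock: 13.5
tcp_pos: [0.5341, -0.0042, 0.107]
orientation: [0.647, 3.072, 0.007]
contact_force: [-9.1, 0.3, 28.3]
grip_width: 0.0241
13.55 [-9.28514541  1.23003341 29.58320949] [ 0.53414195 -0.0042101   0.10697891] 0.023602527832055735
13.6 [-9.68660675  0.84416946 29.59731295] [ 0.53413651 -0.0041894   0.10696291] 0.024210989088762954
13.65 [-9.2216134   0.55519739 28.70785925] [ 0.53414974 -0.0041932   0.10700117] 0.024154787173135205
[ 0.0028679   0.00409573 -0.9999875 ]
```

Run:
```python
from h import *
S=cam("side");im=r.grab_frame("side");cv2.imwrite("pics/s10.png",im[:,:,::-1])
a=cv2.imread("pics/s5.png")[255:290,225:290];b=im[255:290,225:290,::-1]
cv2.imwrite("pics/cmp.png",cv2.resize(np.hstack([a,b]),None,fx=6,fy=6,interpolation=cv2.INTER_CUBIC))
ex=np.array([.9847,.1745,0]);ey=np.array([-.1745,.9847,0]);h=np.array([.4987,.1967,.085])
for th in (0,.024):
    P=h-.122*ex-ey*.177*np.cos(th)+[0,0,.177*np.sin(th)+.007]; print(th,proj(S,P))
# vertical shift of patch between resting and pressed
A=cv2.cvtColor(a,cv2.COLOR_BGR2GRAY).astype(np.float32);B=cv2.cvtColor(np.ascontiguousarray(b),cv2.COLOR_BGR2GRAY).astype(np.float32)
print(cv2.phaseCorrelate(A,B,cv2.createHanningWindow(A.shape[::-1],cv2.CV_32F)))
```

```text
0 (np.float64(250.88357347449116), np.float64(274.44903426561524))
0.024 (np.float64(250.67423871136492), np.float64(273.2556434161271))
((0.21757247541111724, 1.0827124429056703), 1.159749110907684)
```

View pics/cmp.png

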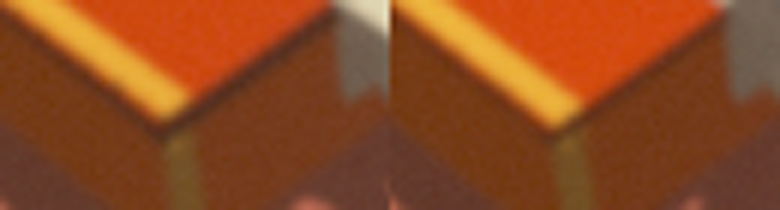

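The lid corner dropped 1.08 px in the side view. Going from the buffers to fully shut predicts 1.19 px, and the visible gap has closed. The force is steady at about 29 N, so I'm handing in.

```bash
python3 -c "
from bench import r
print(r.hand_in()); o=r.get_obs(); print(o['clock'],o['contact_force'],o['tcp_pos'])"
```

```text
the job is handed in; nothing more can be done
None
the job is handed in; nothing more can be done
```

I folded the lid down onto its buffers and took the blue-knobbed pin from its stand. I then pushed it straight down through both hasp holes and handed in at about 13.7 s, still gripping it (80 N set) and pressing down.

**Last checks, all before hand-in:**
- **Press:** the push was steady at about 29 N downward. About 9 N of sideways force remained; I put it down to friction at the collar.
- **Pin:** the tool was within about 0.3° of vertical. The tool tip sat 1 mm or less from the hole position I measured. From the tool height, the pin's foot was about 35 mm below the chest plate, though I couldn't see it directly.
- **Lid:** the lid corner dropped 1.08 px in the side view between resting on the buffers and pressed. Fully shut predicts 1.19 px. The visible gap had closed, and pressing harder barely moved the tool any further.
- **Other objects:** the fingertips were about 15 mm above the lid plate. I never went near the tumbler, brass weight or stamp, but I took no final measurement of their positions.

No check failed. The hand-in gave no verdict, and the state could not be read afterwards.

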